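# Flip a caster plate over the edge of the assembly board and push it home

### The job

The steel caster plate lies on the table with its raised round boss underneath, too wide to grip. Using only pushes of the fingers, push it against the facing edge of the plywood board (the edge opposite the metal stop bar), tip it up on edge there and flip it over onto the board, boss upward, then push it along the middle of the board until it lies flush against the stop bar. Do not pick the plate up, and leave the bearing, the bolt and the cream sleeve beside the board alone.

Things in the scene. Friction and masses are not known exactly. Their poses are not given: they have to be found in the camera images.
- board: 21 mm plywood board fixed on the table, 170 mm long (its x), 150 mm wide (y). Origin: centre of its underside; z up. +x is the loading direction: the near edge, an upright face 21 mm high, is at x = -85 mm; an aluminium stop bar, 14 mm thick, 12 mm high above the board, 140 mm along y, has its face at x = +50 mm
- board_edge (a point): middle of the upper line of the board's near edge, 21 mm above the table
- stop_face (a point): foot of the stop bar's face, at its middle, on the board's upper surface (21 mm above the table); 135 mm from the near edge
- plate: loose steel caster plate, 100 (its x) x 110 (y) x 6 mm, 0.2 to 0.4 kg, four holes; on one face a raised central round boss, 50 mm across, 10 high. It starts resting on the boss, the plate 10 to 16 mm above the table, +x side facing the board's near edge, up to 0.3 rad askew, 20 to 55 mm off. Origin: centre of the boss's end face; z: from boss to plate, up at the start, down when flipped
- plate_centre (a point): centre of the plate's 6 mm thickness, 13 mm along plate z from its origin; same axes as the plate
- front_edge (a point): middle of the plate's +x edge, at half thickness: this edge goes against the board and stays low while the plate turns over it; after the flip it is the edge towards the near side of the board
- rear_edge (a point): middle of the plate's -x edge, at half thickness: this edge is pushed and raised, swings over, and finally lies against the stop bar
- bearing: bystander: ball bearing 32 mm across, 10 mm high, on the table beside the board; origin at the centre of its underside
- bolt: bystander: bolt 55 mm long, 15 mm across, lying on the table beside the board; origin at the centre of its underside
- sleeve: bystander: cream plastic sleeve 24 mm across, 12 mm high, on the table beside the board; origin at the centre of its underside

How it is judged (in metres and radians):
On the way, in this order (a step that is already met when the one before it is completed fails the run):
1. the plate stands tipped up on its front edge at the near edge of the board (angle between plate's own z axis and vertical between 1 and 2.1 rad and x of front_edge in the frame of board_edge between -0.03 and 0.03 m).
2. the plate lies flipped over on the board, boss upward (angle between plate's own z axis and vertical above 3 rad and z of plate_centre in the frame of board above 0.019 m and x of plate_centre in the frame of board_edge above 0 m), for 0.1 s.
At the end, for the whole second after the job is handed in: The plate lies flat on the board, boss upward (within 0.08 rad), its rear edge within 5 mm of the stop bar's face and square to it within 0.08 rad, its centre within 35 mm of the board's middle line, at rest (angle between plate's own z axis and vertical above 3.06 rad and x of rear_edge in the frame of stop_face between -0.005 and 0.004 m and y of plate_centre in the frame of board between -0.035 and 0.035 m and z of plate_centre in the frame of board between 0.021 and 0.027 m and angle between the x axis of plate and the x axis of board, either way round below 0.08 rad and linear speed of plate below 0.01 m/s); the robot touches nothing.
It fails at once if the plate was picked up (its front edge rose more than 45 mm above the table) (height (world z) of front_edge above 0.045 m).
It fails at once if the plate was picked up (its centre rose more than 90 mm above the table) (height (world z) of plate_centre above 0.09 m).
It fails at once if the bearing, bolt or sleeve was moved more than 15 mm (distance of any of bearing, bolt, sleeve from where it was at the start of the episode above 0.015 m).
It also fails if it takes over 54 s, if anything falls off the work surface, if the arm or the gripper's body presses on something with over 40 N, if the wrist force passes 120 N, or if a joint passes its speed limit or range.

### The arm

A 7-joint arm with a two-finger parallel gripper is mounted at the origin on a cart in front of the work surface, level with it; the furniture and walls round the work are solid. World frame = base frame: x ahead of the robot, y to its left, z up, the work surface at z = 0. Lengths are in mm, angles in rad, forces in N, time in s.
With the tool pointing down it reaches from about 425 to 875 mm from the base axis. Payload 4.7 kg.
Tool frame: the origin (TCP) lies between the finger pads; the fingertips stand 22 mm ahead of it and the grasp point (between the pads) lies 3 mm ahead of it; y points along the fingers, z is the direction in which the jaws open and shut, and the axes are right-handed (so a half turn about y gives the same grasp; the last joint's range is limited). The gripper opens to 87 mm and grips with 3 to 60 N. Pads are 19 mm wide; open, the fingers measure 117 mm over their backs; the gripper's body (75 mm by 190 mm) begins 51 mm behind the grasp point.
Start: joints at [-1.273, 0.321, -0.07, 1.45, 0.023, 1.371, -0.057], TCP at [182.03, 624.01, 244.587] pointing down, gripper open.
Joint ranges: [-2.86, 2.86], [-0.3, 2.09], [-1.38, 1.24], [0.06, 2.45], [-1.56, 4.7], [0.09, 2.05], [-2.69, 2.69]. Speed limits (rad/s): [2.57, 2.57, 3.14, 3.14, 3.14, 3.14, 3.14].

### API

Orientations are given as a unit quaternion [w, x, y, z].
In Python, from workcell import manip gives the robot as it stands.
- The arm moves only by the shell command python3 -m crank 'ROWS' [OPENING]. ROWS is JSON, a list of rows, each an object with "offset": the shift along the world's x, y, z in m, a list of three; "roll": the turn about the world's z in rad. In form: [{"offset": [x, y, z], "roll": roll}, ...]. A call has 1 to 12 rows; each row shifts and turns the commanded pose from where the row before left it; what a row does not reach is not made up. A row lasts 1/12 s, in which the tool goes at most 41.7 mm and 7.16 degrees, less where a joint would pass 70% of its speed; a pose out of reach is approached as far as the arm can. A call with a gripper value outside its range is refused whole. OPENING is the opening, from -1 (shut) to 1 (fully open), set as the call begins (- or left out, the last holds). The fingers move at their own pace and stop on an object; the grip force is fixed at half the most. Time passes only in rows, so rows that do not move let the fingers close. It gives the time, the measured TCP pose, the force and the opening at its end, in the units of the state.
- manip.read_state(): the state, without advancing time (a new reading comes with each control period).
- manip.snapshot(name): name is "side" or "top"; returns the picture (480x640x3 uint8, red, green, blue); there is no depth.
- manip.camera_model(name): a dict with "fx", "fy", "cx", "cy" (pixels), "R" (3x3) and "t" (3): a world point X has camera coordinates R X + t. Camera axes: x right, y down, z forward; pixel columns grow to the right and rows downward; lengths in mm; the calibration is good to about 2 mm. A picture is of the moment at which its call begins. camera_model takes no time and is no camera call.
- manip.sign_off(): hands the job in, once; it reports no verdict.
The state is a dict: "time": time; "joint_pos": joint angles; "joint_vel": joint speeds; "tau": joint torques, N m; "tcp_pos": TCP position; "tool_rot": TCP orientation; "wrist_force": force on the tool from outside, world axes, zero at the start; "ft_torque": the same for the moment, N m; "width": finger opening in mm.
Only numpy, scipy, OpenCV 4.12 (cv2) and the standard library are available. Lean on these libraries where they do the work, as an engineer would, in place of code of your own. Each camera call takes 0.05 s, during which the arm holds its last target.

## Working session

There is one attempt and no reset: what is moved stays moved. The work goes in short steps, Python scripts to look and compute and a shell command to move; the robot and the scene stay as the last step left them, time stands still between calls to the robot, and variables do not carry over. Pictures are saved under pics/ and viewed, and the job is handed in when it is done.

```bash
ls; mkdir -p pics
cat > h.py <<'E'
import numpy as np, cv2
from workcell import manip
def snap(n,f):
    p=manip.snapshot(n); cv2.imwrite('pics/'+f+'.png',p[:,:,::-1]); return p
def ray(n,u,v,z):
    c=manip.camera_model(n); R=np.array(c['R']);t=np.array(c['t'])
    o=-R.T@t; d=R.T@np.array([(u-c['cx'])/c['fx'],(v-c['cy'])/c['fy'],1])
    return o+d*(z-o[2])/d[2]
def proj(n,X):
    c=manip.camera_model(n); q=np.array(c['R'])@np.array(X)+np.array(c['t'])
    return c['fx']*q[0]/q[2]+c['cx'],c['fy']*q[1]/q[2]+c['cy']
E
python3 - <<'E'
from h import *
snap('top','t0');snap('side','s0')
for n in('top','side'):
    c=manip.camera_model(n);print(c);print(-np.array(c['R']).T@np.array(c['t']))
print(manip.read_state())
E
```

```text
pics
{'fx': 470.87486531118424, 'fy': 470.87486531118424, 'cx': 314.67939484920123, 'cy': 242.9744098723468, 'R': array([[-0.02168935, -0.99949917, -0.02304304],
       [-0.99369942,  0.02408703, -0.10945904],
       [ 0.10995926,  0.02052376, -0.99372418]]), 't': array([-267.60640694,  457.27572431,  853.23986498])}
[ 354.76878549 -295.99848477  891.77157956]
{'fx': 588.5901726724984, 'fy': 588.5901726724984, 'cx': 309.4635006639807, 'cy': 241.1624592918522, 'R': array([[ 0.8533718 , -0.52127708, -0.00517519],
       [-0.23227659, -0.37133017, -0.89897802],
       [ 0.46669494,  0.76836457, -0.43796316]]), 't': array([-548.35227587,   50.62629926,  883.89292377])}
[  67.19931921 -946.19640445  429.78664129]
{'time': 0.1, 'joint_pos': array([-1.27286725,  0.32174414, -0.07007217,  1.45153987,  0.02259837,
        1.37081522, -0.05688409]), 'joint_vel': array([ 0.00022515,  0.000555  ,  0.00067661, -0.00242831,  0.00020767,
        0.00122925, -0.00038106]), 'tau': array([ 7.14201724e-05, -4.92564726e+01, -4.05571125e-01, -3.13402212e+01,
       -6.42496976e-02,  3.93968972e-02,  6.34913476e-05]), 'tcp_pos': array([181.94536589, 623.53912903, 243.58042919]), 'tool_rot': array([-0.69939368,  0.70060543, -0.10005356,  0.09994898]), 'wrist_force': array([ 0.78508642,  0.66634324, -0.66510436]), 'ft_torque': array([-0.01007643,  0.0005108 ,  0.01224551]), 'width': 86.7022599207435}
```

View pics/t0.png

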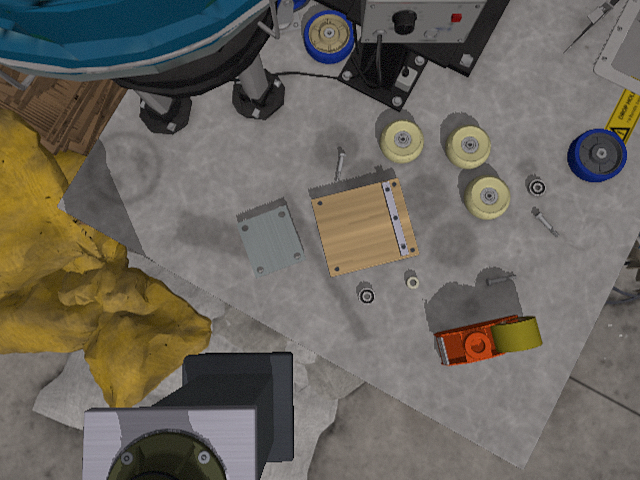

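View pics/s0.png

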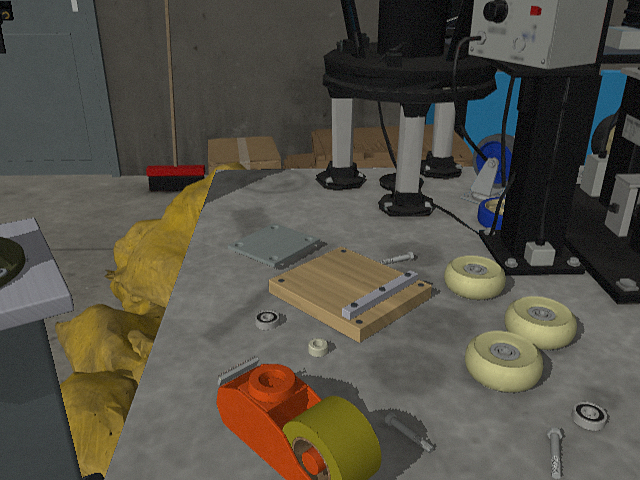

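Run:
```python
from h import *
from scipy.spatial.transform import Rotation as R
q=manip.read_state()['tool_rot'];print(R.from_quat(np.roll(q,-1)).as_matrix().round(3))
```

```text
[[ 0.96  -0.     0.28 ]
 [-0.28  -0.002  0.96 ]
 [ 0.    -1.    -0.002]]
```

```bash
cat > m0.py <<'E'
from h import *
p=manip.snapshot('top')
hsv=cv2.cvtColor(p,cv2.COLOR_RGB2HSV)
print('px plate',hsv[240,268],'board',hsv[235,350],'table',hsv[330,250],'bar',hsv[215,392])
big=cv2.resize(p[140:320,210:450],None,fx=3,fy=3,interpolation=cv2.INTER_CUBIC); cv2.imwrite('pics/t1.png',big[:,:,::-1])
def big_c(m,c):
    n,l,s,cc=cv2.connectedComponentsWithStats(m.astype(np.uint8)); m=(l==l[c[1],c[0]]).astype(np.uint8)
    k=max(cv2.findContours(m,cv2.RETR_EXTERNAL,cv2.CHAIN_APPROX_NONE)[0],key=cv2.contourArea); return k
H,S,V=[hsv[...,i].astype(int) for i in range(3)]
mb=(S>70)&(H>8)&(H<25); k=big_c(mb,(350,235)); print('board rect',cv2.minAreaRect(k), cv2.approxPolyDP(k,6,True).reshape(-1,2).tolist())
mp=(H>70)&(H<110)&(S>22)&(V>90); 
if mp[240,268]:
    k=big_c(mp,(268,240)); print('plate',cv2.minAreaRect(k),cv2.boxPoints(cv2.minAreaRect(k)),cv2.approxPolyDP(k,5,True).reshape(-1,2).tolist())
E
python3 m0.py
```

```text
px plate [107  14 126] board [ 16  98 170] table [ 18  24 108] bar [125  16 175]
board rect ((364.6434326171875, 226.68679809570312), (80.19340515136719, 91.49057006835938), 75.67728424072266) [[397, 178], [311, 199], [331, 276], [418, 254]]
```

View pics/t1.png

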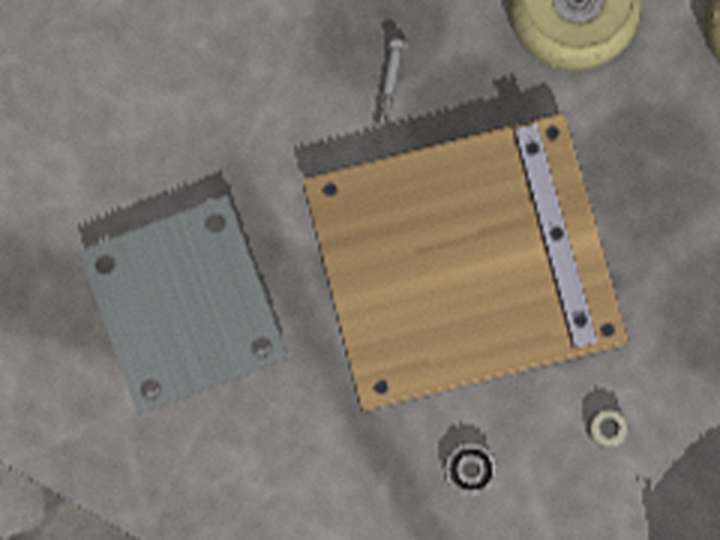

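The zoom shows the plate corners at crop px (80,248), (230,196), (287,356), (140,412) and the board corners at (303,179), (563,115), (627,342), (363,411). The bar is at the right.

```bash
cat > m1.py <<'E'
from h import *
f=lambda u,v,z: ray('top',u/3+210-.33,v/3+140-.33,z)[:2]
B=np.array([f(*c,21) for c in[(303,179),(563,115),(627,342),(363,411)]])
P=np.array([f(*c,16) for c in[(80,248),(230,196),(287,356),(140,412)]])
print(B.round(1),P.round(1))
for Q in(B,P):
    print('sides',[np.linalg.norm(Q[i]-Q[i-1]).round(1) for i in range(4)],'c',Q.mean(0).round(1))
    d=(Q[1]+Q[2]-Q[0]-Q[3]);d2=Q[0]+Q[1]-Q[2]-Q[3];print('xang',np.arctan2(d[1],d[0]),'yang-90',np.arctan2(d2[1],d2[0])-np.pi/2)
print('bear',f(470,468,10),'sleeve',f(608,428,12),'bolt',f(397,45,7),f(380,120,7))
d=B[1]+B[2]-B[0]-B[3];a=np.arctan2(d[1],d[0]);x=np.array([np.cos(a),np.sin(a)]);y=np.array([-x[1],x[0]])
e=(B[0]+B[3])/2
print('edge',e)
for n,q in [('P',p) for p in P]+[('Pc',P.mean(0)),('bear',f(470,468,10)),('sl',f(608,428,12)),('b1',f(397,45,7)),('b2',f(380,120,7)),('bar',f(516,128,33)),('bar2',f(575,347,33))]:
    print(n,((q-e)@x).round(1),((q-e)@y).round(1))
E
python3 m1.py
```

```text
[[ 533.8 -272.3]
 [ 570.3 -436.2]
 [ 426.6 -469.6]
 [ 387.9 -306.2]] [[ 494.5 -130.9]
 [ 525.2 -225.9]
 [ 423.3 -259.9]
 [ 390.6 -167.9]]
sides [np.float64(149.8), np.float64(168.0), np.float64(147.6), np.float64(168.0)] c [ 479.7 -371.1]
xang -1.3450312049015054 yang-90 -1.3425420788304017
sides [np.float64(110.3), np.float64(99.9), np.float64(107.4), np.float64(97.6)] c [ 458.4 -196.1]
xang -1.243717854444131 yang-90 -1.238562445595512
bear [ 351.59927881 -371.56806615] sleeve [ 374.32057826 -457.30546962] bolt [ 622.64385095 -334.12295838] [ 573.73865569 -321.89444487]
edge [ 460.86183821 -289.21200846]
P -146.8 68.2
P -47.3 76.9
P -37.0 -30.1
P -134.0 -41.3
Pc -91.3 18.4
bear 55.8 -124.9
sl 144.5 -122.0
b1 80.0 147.6
b2 57.1 102.7
bar 135.0 70.6
bar2 134.3 -69.4
```

```bash
python3 -m crank '[{"offset":[0.027,-0.023,0],"roll":-0.09},{"offset":[0.027,-0.023,0],"roll":-0.09},{"offset":[0.027,-0.023,0],"roll":-0.09},{"offset":[0.027,-0.023,0],"roll":-0.09},{"offset":[0.027,-0.023,0],"roll":-0.09},{"offset":[0.027,-0.023,0],"roll":-0.09},{"offset":[0.027,-0.023,0],"roll":-0.09},{"offset":[0.027,-0.023,0],"roll":-0.09},{"offset":[0.027,-0.023,0],"roll":-0.09},{"offset":[0.027,-0.023,0],"roll":-0.09},{"offset":[0.027,-0.023,0],"roll":-0.09},{"offset":[0.027,-0.023,0],"roll":-0.07}]' 0.38
cat >> h.py <<'E'
from scipy.spatial.transform import Rotation as Ro
A=-1.344; X=np.array([np.cos(A),np.sin(A)]);Y=np.array([-X[1],X[0]]);e=np.array([460.7,-288.8])
def st():
    s=manip.read_state();M=Ro.from_quat(np.roll(s['tool_rot'],-1)).as_matrix();p=s['tcp_pos'];f=s['wrist_force']
    print('t',round(s['time'],2),'board xy',((p[:2]-e)@X).round(1),((p[:2]-e)@Y).round(1),'tip z',(p[2]-22).round(1),'jaw-boardY',round((np.arctan2(M[1,2],M[0,2])-A-np.pi/2+np.pi/2)%np.pi-np.pi/2,3),'F board',(f[:2]@X).round(1),(f[:2]@Y).round(1),f[2].round(1),'w',round(s['width'],1),'world',p.round(1))
E
python3 -c "from h import *;st()"
```

```text
time: 1.15
tcp_pos: [507.0, 346.6, 244.4]
tool_rot: [-0.552, 0.553, -0.441, 0.441]
wrist_force: [0.6, 1.1, -0.5]
width: 59.9
t 1.15 board xy -608.8 188.0 tip z 222.4 jaw-boardY -0.004 F board -1.0 0.9 -0.5 w 59.9 world [507.  346.6 244.4]
```

```bash
python3 -m crank '[{"offset":[0,-0.0386,0],"roll":0},{"offset":[0,-0.0386,0],"roll":0},{"offset":[0,-0.0386,0],"roll":0},{"offset":[0,-0.0386,0],"roll":0},{"offset":[-0.005,-0.0386,0],"roll":0},{"offset":[-0.005,-0.0386,0],"roll":0},{"offset":[-0.01,-0.0386,0],"roll":0},{"offset":[-0.01,-0.0386,0],"roll":0},{"offset":[-0.01,-0.0386,0],"roll":0},{"offset":[-0.01,-0.0386,0],"roll":0},{"offset":[-0.01,-0.0386,0],"roll":0},{"offset":[-0.007,-0.0386,0],"roll":0}]'; python3 -m crank '[{"offset":[0,0,-0.03],"roll":0},{"offset":[0,0,-0.04],"roll":0},{"offset":[0,0,-0.04],"roll":0},{"offset":[0,0,-0.04],"roll":0},{"offset":[0,0,-0.02],"roll":0},{"offset":[0,0,0],"roll":0}]'
python3 -c "
from h import *
snap('side','s2');snap('top','t2');st()"
```

```text
time: 2.15
tcp_pos: [437.7, -116.9, 244.5]
tool_rot: [0.554, -0.553, 0.44, -0.44]
wrist_force: [0.4, -0.3, -0.5]
width: 60.0
time: 2.65
tcp_pos: [434.8, -114.8, 70.3]
tool_rot: [-0.551, 0.556, -0.443, 0.438]
wrist_force: [-0.4, 0.1, 0.6]
width: 60.1
t 2.75 board xy -173.9 17.6 tip z 52.7 jaw-boardY -0.0 F board -0.1 0.1 0.3 w 59.8 world [ 438.8 -115.4   74.7]
```

View pics/s2.png

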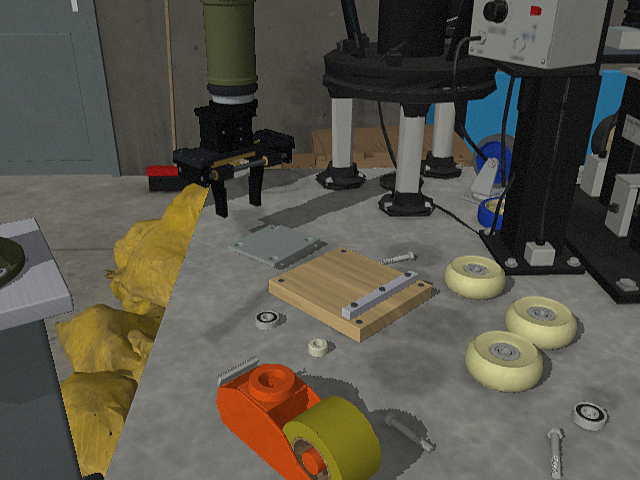

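The side view shows the open fingers at (221,213) and (257,203), behind the plate and clear of the other objects. I'll go down and push.

```bash
python3 -m crank '[{"offset":[0,0,-0.02],"roll":0},{"offset":[0,0,-0.02],"roll":0},{"offset":[0,0,-0.006],"roll":0},{"offset":[0,0,0],"roll":0}]'
python3 -c "
from h import *
st()"
python3 -m crank '[{"offset":[0.0011,-0.0049,0],"roll":0},{"offset":[0.0011,-0.0049,0],"roll":0},{"offset":[0.0011,-0.0049,0],"roll":0},{"offset":[0.0011,-0.0049,0],"roll":0},{"offset":[0.0011,-0.0049,0],"roll":0},{"offset":[0.0011,-0.0049,0],"roll":0},{"offset":[0.0011,-0.0049,0],"roll":0},{"offset":[0.0011,-0.0049,0],"roll":0},{"offset":[0.0011,-0.0049,0],"roll":0},{"offset":[0.0011,-0.0049,0],"roll":0},{"offset":[0.0011,-0.0049,0],"roll":0},{"offset":[0,0,0],"roll":0}]'
python3 -c "
from h import *
st();p=snap('top','t3')
cv2.imwrite('pics/t3.png',cv2.resize(p[140:320,210:450],None,fx=3,fy=3,interpolation=2)[:,:,::-1])"
```

```text
time: 3.08
tcp_pos: [439.3, -115.1, 29.0]
tool_rot: [-0.553, 0.554, -0.44, 0.44]
wrist_force: [0.3, -0.7, 0.1]
width: 60.3
t 3.08 board xy -174.1 18.2 tip z 7.0 jaw-boardY 0.0 F board 0.7 0.1 0.1 w 60.3 world [ 439.3 -115.1   29. ]
time: 4.08
tcp_pos: [451.3, -170.7, 28.6]
tool_rot: [-0.553, 0.553, -0.44, 0.441]
wrist_force: [-0.7, -0.2, -0.1]
width: 60.2
t 4.08 board xy -117.2 17.4 tip z 6.6 jaw-boardY -0.001 F board 0.0 -0.7 -0.1 w 60.2 world [ 451.3 -170.7   28.6]
```

View pics/t3.png

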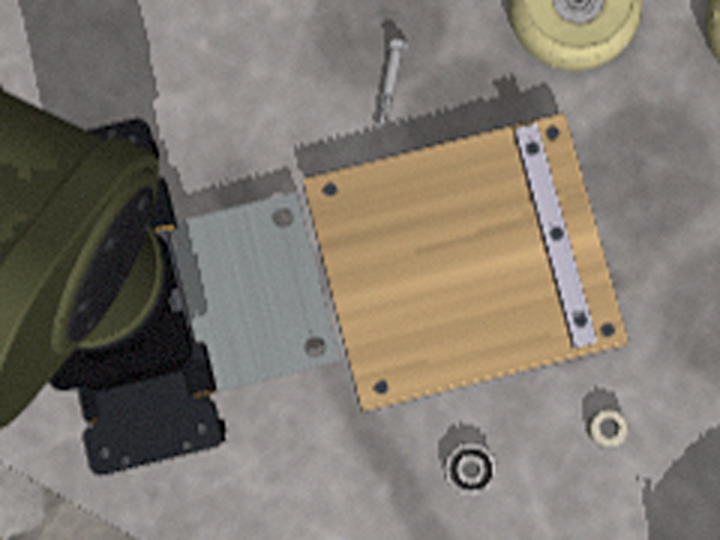

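The plate is square to the board with a gap of a few mm: its front corners are at crop px (296,190) and (343,357). Closing the gap next.

```bash
python3 -m crank '[{"offset":[0,0,-0.003],"roll":0},{"offset":[0.0005,-0.002,0],"roll":0},{"offset":[0.0005,-0.002,0],"roll":0},{"offset":[0.0005,-0.002,0],"roll":0},{"offset":[0.0005,-0.002,0],"roll":0},{"offset":[0,0,0],"roll":0}]'
python3 -c "
from h import *
st()"
python3 -m crank '[{"offset":[0.0005,-0.002,0],"roll":0},{"offset":[0,0,0],"roll":0}]'
python3 -c "
from h import *
st()"
```

```text
time: 4.63
tcp_pos: [452.7, -176.0, 25.2]
tool_rot: [0.554, -0.553, 0.441, -0.439]
wrist_force: [-1.6, 3.8, 0.5]
width: 60.3
t 4.63 board xy -111.8 17.5 tip z 3.2 jaw-boardY 0.0 F board -4.0 -0.8 0.5 w 60.3 world [ 452.7 -176.    25.2]
time: 4.8
tcp_pos: [452.7, -176.2, 25.1]
tool_rot: [0.554, -0.553, 0.442, -0.438]
wrist_force: [-3.2, 8.4, 1.8]
width: 60.5
t 4.8 board xy -111.6 17.6 tip z 3.1 jaw-boardY 0.001 F board -8.9 -1.2 1.8 w 60.5 world [ 452.7 -176.2   25.1]
```

```bash
python3 -m crank '[{"offset":[0.0006,-0.0025,0],"roll":0},{"offset":[0.0006,-0.0025,0],"roll":0},{"offset":[0,0,0],"roll":0}]'
python3 -c "
from h import *
st()"
python3 -m crank '[{"offset":[0,0,0.003],"roll":0},{"offset":[0,0,0.003],"roll":0},{"offset":[0,0,0.003],"roll":0},{"offset":[0,0,0],"roll":0}]'
python3 -c "
from h import *
st();p=snap('side','s4')
cv2.imwrite('pics/s4.png',cv2.resize(p[180:340,190:430],None,fx=3,fy=3,interpolation=2)[:,:,::-1])"
```

```text
time: 5.05
tcp_pos: [452.8, -176.5, 24.9]
tool_rot: [0.556, -0.552, 0.444, -0.435]
wrist_force: [-7.1, 18.4, 10.6]
width: 59.9
t 5.05 board xy -111.2 17.6 tip z 2.9 jaw-boardY 0.003 F board -19.5 -2.8 10.6 w 59.9 world [ 452.8 -176.5   24.9]
time: 5.38
tcp_pos: [452.8, -176.7, 33.3]
tool_rot: [0.556, -0.552, 0.444, -0.435]
wrist_force: [-3.1, 15.8, -1.0]
width: 60.4
t 5.38 board xy -111.1 17.5 tip z 11.3 jaw-boardY 0.003 F board -16.1 0.5 -1.0 w 60.4 world [ 452.8 -176.7   33.3]
```

View pics/s4.png

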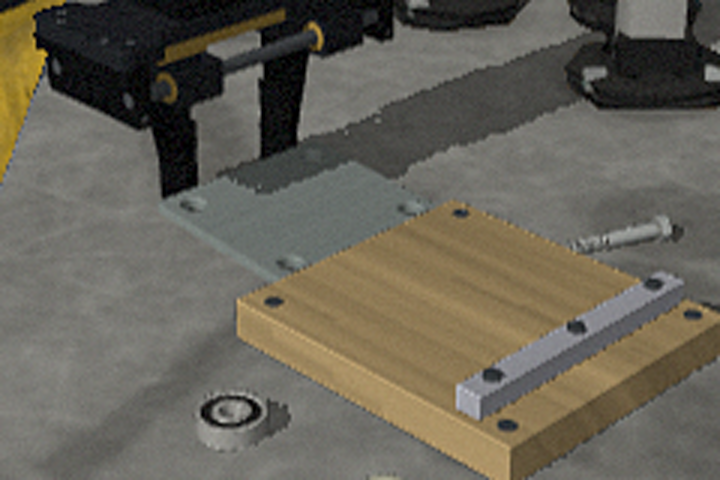

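Run:
```python
from h import *
for y in (-38,-43):
  for x,z in((-100,10),(-100,16),(-100,25),(0,10),(0,16)):
    w=e+x*X+y*Y; u,v=proj('side',[*w,z]); print(y,x,z,round((u-190)*3),round((v-180)*3))
```

```text
-38 -100 10 161 227
-38 -100 16 161 217
-38 -100 25 160 201
-38 0 10 292 295
-38 0 16 292 284
-43 -100 10 154 231
-43 -100 16 153 220
-43 -100 25 152 204
-43 0 10 284 299
-43 0 16 284 288
```

The top rear corner, at crop px (164,206), sits about 8 mm above its flat height, so friction is lifting the plate. I'll keep going along the arc.

```bash
python3 -m crank '[{"offset":[0.0002,-0.0007,0.0043],"roll":0},{"offset":[0.0002,-0.0007,0.0043],"roll":0},{"offset":[0.0002,-0.001,0.0042],"roll":0},{"offset":[0.0002,-0.001,0.0042],"roll":0},{"offset":[0.0003,-0.0014,0.004],"roll":0},{"offset":[0.0003,-0.0014,0.004],"roll":0},{"offset":[0,0,0],"roll":0}]'
cat > v.py <<'E'
import sys
from h import *
st();n=sys.argv[1]
p=snap('side',n)
cv2.imwrite('pics/'+n+'.png',cv2.resize(p[140:340,190:430],None,fx=3,fy=3,interpolation=2)[:,:,::-1])
E
python3 v.py s5
```

```text
time: 6.02
tcp_pos: [454.0, -181.4, 58.6]
tool_rot: [0.556, -0.552, 0.445, -0.434]
wrist_force: [-5.8, 20.4, 5.1]
width: 59.8
t 6.02 board xy -106.2 17.6 tip z 36.6 jaw-boardY 0.003 F board -21.2 -1.0 5.1 w 59.8 world [ 454.  -181.4   58.6]
```

View pics/s5.png

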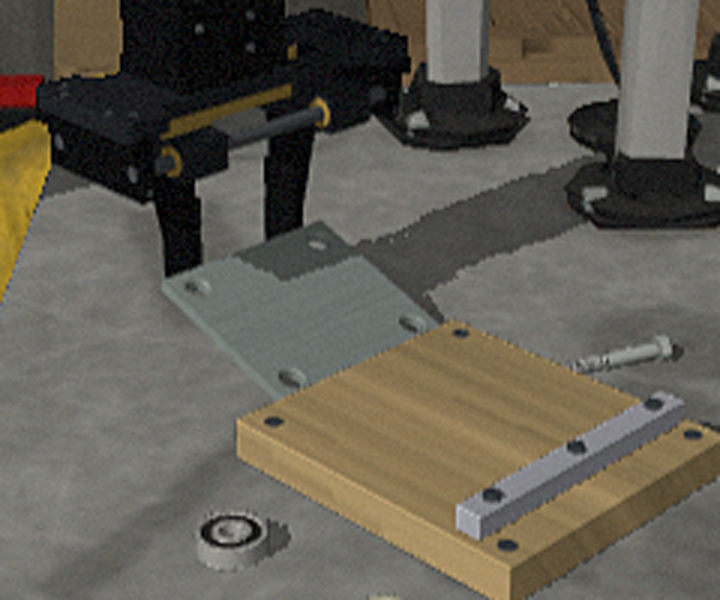

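It is tilted about 20°, with the rear corner at (165,285) still on the finger. Continuing to about 45°.

```bash
python3 -m crank '[{"offset":[0.0004,-0.0017,0.004],"roll":0},{"offset":[0.0004,-0.0017,0.004],"roll":0},{"offset":[0.0005,-0.002,0.0038],"roll":0},{"offset":[0.0005,-0.002,0.0038],"roll":0},{"offset":[0.0005,-0.0023,0.0037],"roll":0},{"offset":[0.0005,-0.0023,0.0037],"roll":0},{"offset":[0.0006,-0.0026,0.0034],"roll":0},{"offset":[0.0006,-0.0026,0.0034],"roll":0},{"offset":[0.0007,-0.0029,0.003],"roll":0},{"offset":[0.0007,-0.0029,0.003],"roll":0},{"offset":[0,0,0],"roll":0}]'
python3 v.py s6
```

```text
time: 6.98
tcp_pos: [462.4, -214.6, 96.3]
tool_rot: [0.553, -0.553, 0.439, -0.441]
wrist_force: [0.9, 1.5, 0.7]
width: 60.1
t 6.98 board xy -71.9 18.3 tip z 74.3 jaw-boardY -0.001 F board -1.3 1.2 0.7 w 60.1 world [ 462.4 -214.6   96.3]
```

View pics/s6.png

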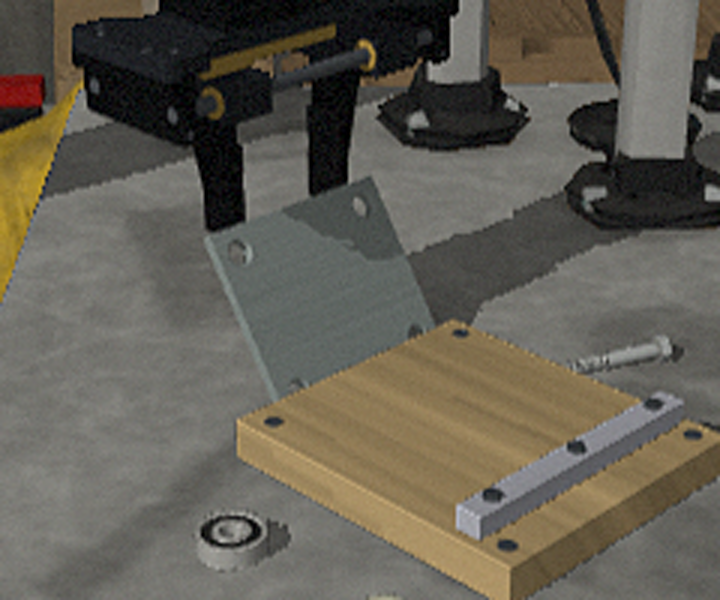

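It stands at about 50°, with the rear edge at (207,237)–(372,178) still resting on both fingers. The force fell to about 1 N. From here I'll push straight forward.

```bash
python3 -m crank '[{"offset":[0.0007,-0.0029,0],"roll":0},{"offset":[0.0007,-0.0029,0],"roll":0},{"offset":[0.0007,-0.0029,0],"roll":0},{"offset":[0.0007,-0.0029,0],"roll":0},{"offset":[0,0,0],"roll":0}]'
python3 v.py s7
```

```text
time: 7.45
tcp_pos: [464.3, -226.1, 95.3]
tool_rot: [-0.553, 0.554, -0.44, 0.441]
wrist_force: [-0.1, 1.7, 0.9]
width: 59.8
t 7.45 board xy -60.3 17.6 tip z 73.3 jaw-boardY -0.001 F board -1.7 0.3 0.9 w 59.8 world [ 464.3 -226.1   95.3]
```

View pics/s7.png

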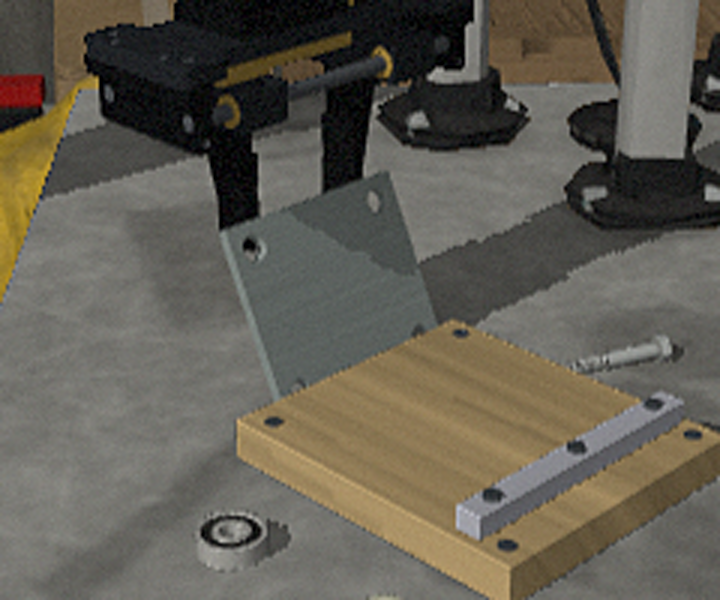

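Good, it's about 60° with contact kept (rear corner at (222,232)). Forward some more.

```bash
python3 -m crank '[{"offset":[0.0007,-0.0029,0],"roll":0},{"offset":[0.0007,-0.0029,0],"roll":0},{"offset":[0.0007,-0.0029,0],"roll":0},{"offset":[0.0007,-0.0029,0],"roll":0},{"offset":[0.0007,-0.0029,0],"roll":0},{"offset":[0.0007,-0.0029,0],"roll":0},{"offset":[0.0007,-0.0029,0],"roll":0},{"offset":[0.0007,-0.0029,0],"roll":0},{"offset":[0.0007,-0.0029,0],"roll":0},{"offset":[0.0007,-0.0029,0],"roll":0},{"offset":[0.0007,-0.0029,0],"roll":0},{"offset":[0,0,0],"roll":0}]'
python3 v.py s8
```

```text
time: 8.5
tcp_pos: [472.2, -257.7, 95.4]
tool_rot: [-0.553, 0.553, -0.44, 0.441]
wrist_force: [0.1, 0.6, -0.3]
width: 59.8
t 8.5 board xy -27.8 18.2 tip z 73.4 jaw-boardY -0.0 F board -0.5 0.3 -0.3 w 59.8 world [ 472.2 -257.7   95.4]
```

View pics/s8.png

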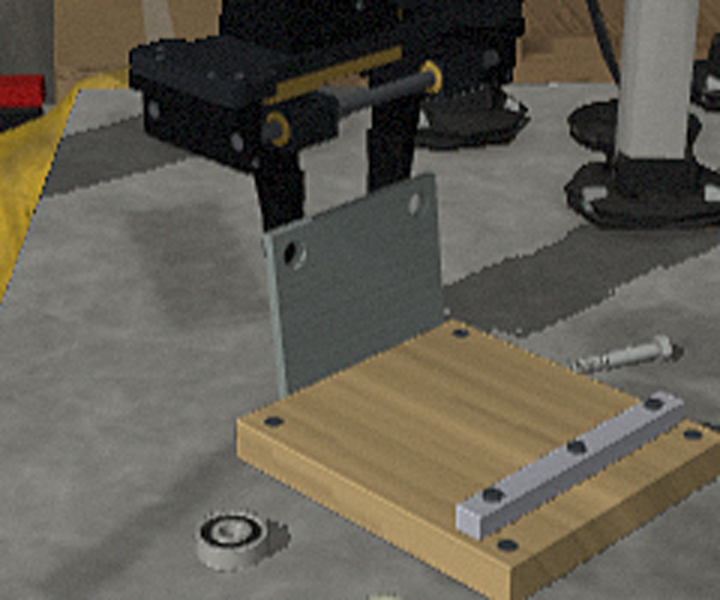

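It is nearly vertical, with the top edge at (268,233)–(435,176). I'll push it just over.

```bash
python3 -m crank '[{"offset":[0.0007,-0.0029,0],"roll":0},{"offset":[0.0007,-0.0029,0],"roll":0},{"offset":[0.0007,-0.0029,0],"roll":0},{"offset":[0.0007,-0.0029,0],"roll":0},{"offset":[0.0007,-0.0029,0],"roll":0},{"offset":[0.0007,-0.0029,0],"roll":0},{"offset":[0.0007,-0.0029,0],"roll":0},{"offset":[0,0,0],"roll":0}]'
python3 v.py s9
```

```text
time: 9.22
tcp_pos: [477.1, -278.0, 95.4]
tool_rot: [-0.553, 0.553, -0.44, 0.441]
wrist_force: [0.4, 0.1, -0.6]
width: 59.9
t 9.22 board xy -6.9 18.4 tip z 73.4 jaw-boardY -0.001 F board 0.0 0.4 -0.6 w 59.9 world [ 477.1 -278.    95.4]
```

View pics/s9.png

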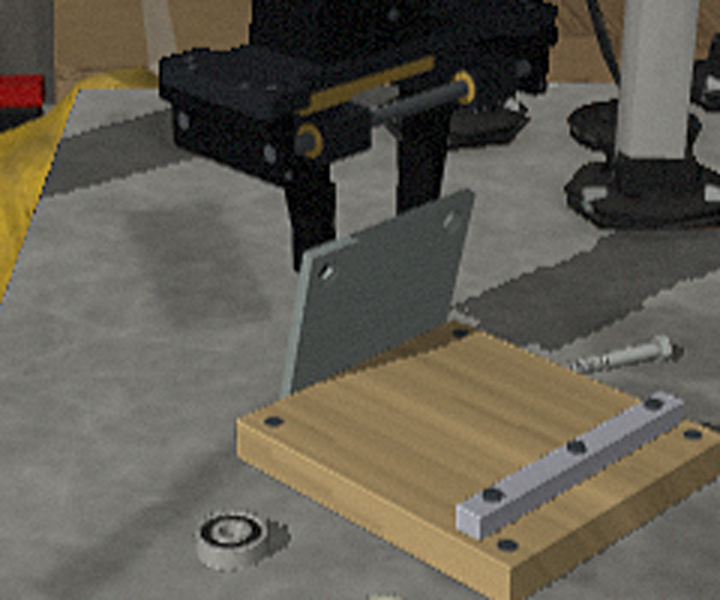

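It leans past vertical, with the top edge at (305,255)–(473,192). Pushing further until it falls onto the board.

```bash
python3 -m crank '[{"offset":[0.0007,-0.0029,0],"roll":0},{"offset":[0.0007,-0.0029,0],"roll":0},{"offset":[0.0007,-0.0029,0],"roll":0},{"offset":[0.0007,-0.0029,-0.001],"roll":0},{"offset":[0.0007,-0.0029,-0.001],"roll":0},{"offset":[0.0007,-0.0029,-0.001],"roll":0},{"offset":[0,0,0],"roll":0}]'
python3 v.py s10
```

```text
time: 9.85
tcp_pos: [481.1, -295.3, 92.2]
tool_rot: [-0.553, 0.553, -0.44, 0.44]
wrist_force: [-0.6, 0.1, -0.1]
width: 60.1
t 9.85 board xy 10.9 18.4 tip z 70.2 jaw-boardY -0.001 F board -0.2 -0.6 -0.1 w 60.1 world [ 481.1 -295.3   92.2]
```

View pics/s10.png

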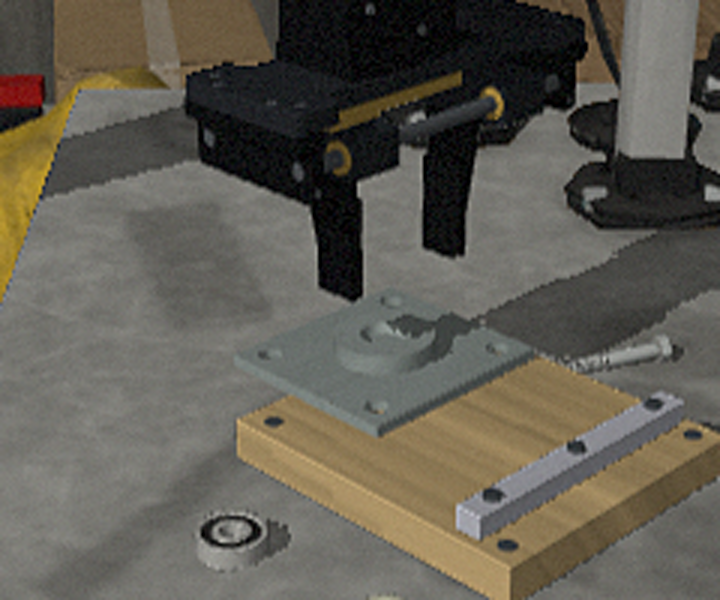

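It has flipped onto the board, boss up (boss at about (388,345)), with the front edge overhanging the near edge. I'll back off and measure from the top.

```bash
python3 -m crank '[{"offset":[-0.0045,0.0195,0.003],"roll":0},{"offset":[-0.0045,0.0195,0],"roll":0},{"offset":[-0.0045,0.0195,0],"roll":0},{"offset":[-0.0045,0.0195,0],"roll":0},{"offset":[0,0,0],"roll":0},{"offset":[0,0,0],"roll":0}]'
python3 -c "
from h import *
st();p=snap('top','t11')
cv2.imwrite('pics/t11.png',cv2.resize(p[140:320,210:450],None,fx=3,fy=3,interpolation=2)[:,:,::-1])"
```

```text
time: 10.4
tcp_pos: [463.4, -215.3, 95.5]
tool_rot: [0.554, -0.554, 0.439, -0.439]
wrist_force: [0.5, 0.3, -0.8]
width: 60.1
t 10.4 board xy -71.0 19.2 tip z 73.5 jaw-boardY 0.003 F board -0.2 0.6 -0.8 w 60.1 world [ 463.4 -215.3   95.5]
```

View pics/t11.png

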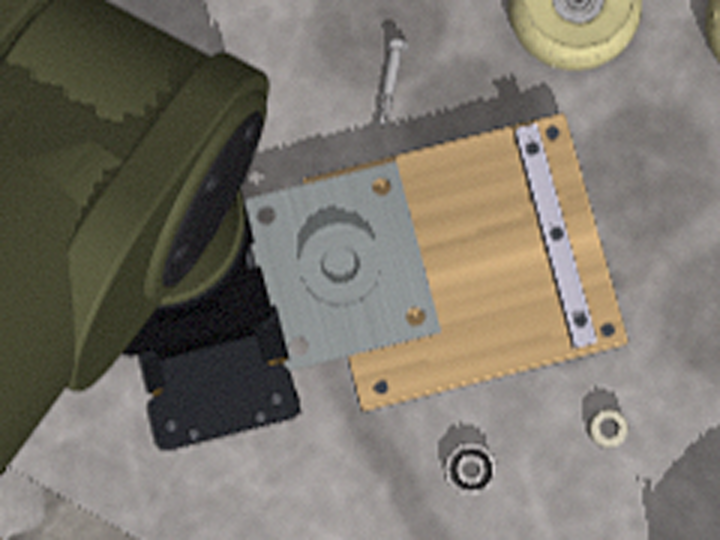

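Run:
```python
from h import *
P=np.array([[(w-e)@X,(w-e)@Y] for w in [ray('top',u/3+210-.33,v/3+140-.33,27)[:2] for u,v in[(246,198),(396,160),(440,329),(292,368)]]])
print(P.round(1),P.mean(0).round(1)); d=P[1]+P[2]-P[0]-P[3];print(np.arctan2(d[1],d[0]))
```

```text
[[-37.1  71. ]
 [ 59.2  70.9]
 [ 58.7 -38.1]
 [-35.2 -38.8]] [11.4 16.2]
0.003462163583608124
```

The plate is square on the board: centre at (11, 16) mm in edge coordinates, front edge at about x = -38. I'll lower behind it and push, drifting slightly towards the middle.

```bash
python3 -m crank '[{"offset":[0,0,-0.02],"roll":0},{"offset":[0,0,-0.02],"roll":0},{"offset":[0,0,-0.009],"roll":0},{"offset":[0,0,0],"roll":0},{"offset":[0,0,0],"roll":0}]'
python3 -c "
from h import *
st()"
python3 -m crank '[{"offset":[0.0011,-0.0049,0],"roll":0},{"offset":[0.0011,-0.0049,0],"roll":0},{"offset":[0.0011,-0.0049,0],"roll":0},{"offset":[0.0011,-0.0049,0],"roll":0},{"offset":[0.0004,-0.005,0],"roll":0},{"offset":[0.0004,-0.005,0],"roll":0},{"offset":[0.0004,-0.005,0],"roll":0},{"offset":[0.0004,-0.005,0],"roll":0},{"offset":[0,0,0],"roll":0}]'
python3 -c "
from h import *
st()
snap('side','s11')"
python3 v.py s12
```

```text
time: 10.87
tcp_pos: [462.9, -217.5, 46.3]
tool_rot: [-0.553, 0.554, -0.441, 0.44]
wrist_force: [0.4, -0.6, -0.5]
width: 60.3
t 10.87 board xy -69.0 18.2 tip z 24.3 jaw-boardY -0.001 F board 0.7 0.2 -0.5 w 60.3 world [ 462.9 -217.5   46.3]
time: 11.62
tcp_pos: [469.1, -257.7, 46.5]
tool_rot: [-0.553, 0.553, -0.44, 0.441]
wrist_force: [0.7, 0.0, -0.1]
width: 60.1
t 11.62 board xy -28.4 15.2 tip z 24.5 jaw-boardY -0.001 F board 0.1 0.7 -0.1 w 60.1 world [ 469.1 -257.7   46.5]
t 11.67 board xy -28.8 15.2 tip z 24.4 jaw-boardY -0.001 F board -0.5 -0.1 -0.1 w 60.3 world [ 469.1 -257.3   46.4]
```

View pics/s12.png

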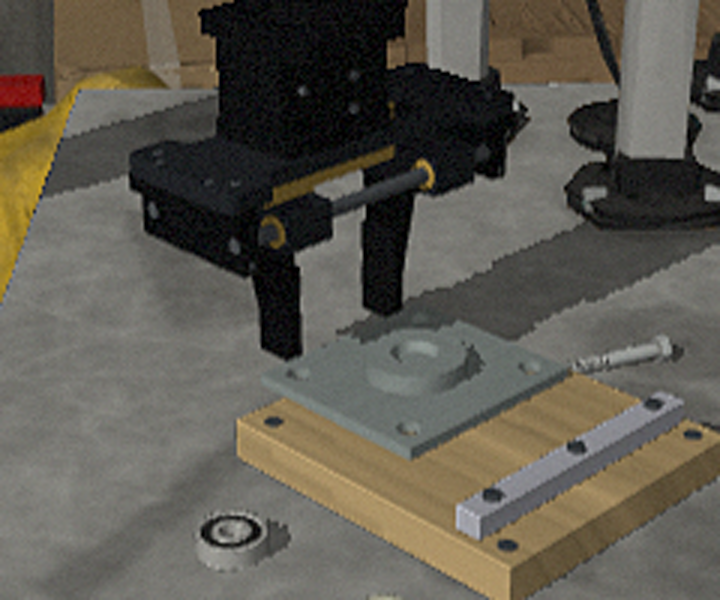

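The fingers are behind the front edge, the near one's tip at (280,357), and the plate is moving squarely. I'll keep pushing, 1 mm lower.

```bash
python3 -m crank '[{"offset":[0.0004,-0.005,-0.001],"roll":0},{"offset":[0.0004,-0.005,0],"roll":0},{"offset":[0.0004,-0.005,0],"roll":0},{"offset":[0.0004,-0.005,0],"roll":0},{"offset":[0.0004,-0.005,0],"roll":0},{"offset":[0.0004,-0.005,0],"roll":0},{"offset":[0.0004,-0.005,0],"roll":0},{"offset":[0.0011,-0.0049,0],"roll":0},{"offset":[0.0011,-0.0049,0],"roll":0},{"offset":[0,0,0],"roll":0}]'
python3 v.py s13;python3 -c "
from h import *
p=snap('top','t13')
cv2.imwrite('pics/t13.png',cv2.resize(p[140:320,210:450],None,fx=3,fy=3,interpolation=2)[:,:,::-1])"
```

```text
time: 12.55
tcp_pos: [474.3, -302.6, 45.6]
tool_rot: [-0.553, 0.553, -0.44, 0.441]
wrist_force: [-0.8, -0.3, 1.1]
width: 60.0
t 12.55 board xy 16.5 10.2 tip z 23.6 jaw-boardY -0.001 F board 0.1 -0.9 1.1 w 60.0 world [ 474.3 -302.6   45.6]
```

View pics/t13.png

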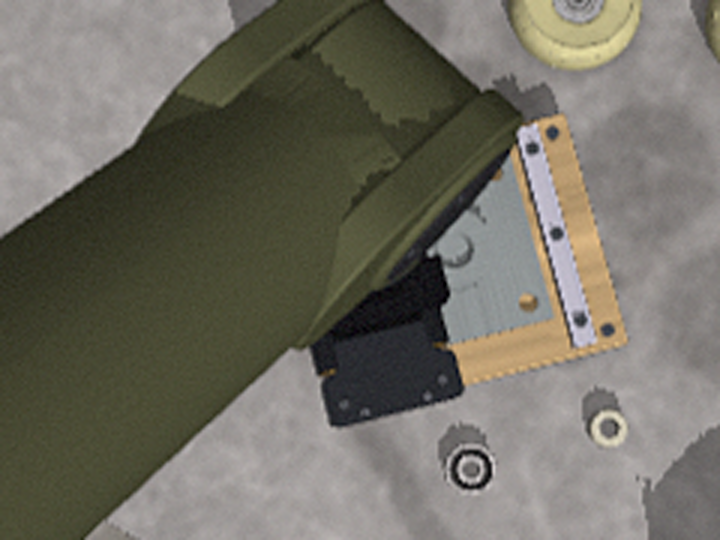

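The plate's leading edge runs from about (512,152) to (551,318), parallel to the bar and about 8 mm short of it. Now the final push.

```bash
python3 -m crank '[{"offset":[0.0005,-0.002,0],"roll":0},{"offset":[0.0005,-0.002,0],"roll":0},{"offset":[0.0005,-0.002,0],"roll":0},{"offset":[0.0005,-0.002,0],"roll":0},{"offset":[0,0,0],"roll":0}]'
python3 -c "
from h import *
st()"
python3 -m crank '[{"offset":[0.0005,-0.002,0],"roll":0},{"offset":[0,0,0],"roll":0}]'
python3 v.py s14
```

```text
time: 13.07
tcp_pos: [476.5, -309.0, 45.4]
tool_rot: [0.554, -0.553, 0.44, -0.44]
wrist_force: [-0.1, 1.2, 0.1]
width: 59.9
t 13.07 board xy 23.2 10.8 tip z 23.4 jaw-boardY 0.0 F board -1.2 0.2 0.1 w 59.9 world [ 476.5 -309.    45.4]
time: 13.23
tcp_pos: [476.6, -309.2, 45.2]
tool_rot: [0.554, -0.553, 0.441, -0.439]
wrist_force: [-1.6, 5.1, 3.1]
width: 60.4
t 13.23 board xy 23.4 10.9 tip z 23.2 jaw-boardY 0.001 F board -5.3 -0.4 3.1 w 60.4 world [ 476.6 -309.2   45.2]
```

Force is rising, so it's at the bar. One more firm press, then I'll back off and check.

```bash
python3 -m crank '[{"offset":[0.0005,-0.002,0],"roll":0},{"offset":[0,0,0],"roll":0}]'
python3 -m crank '[{"offset":[-0.0011,0.0049,0],"roll":0},{"offset":[-0.0022,0.01,0],"roll":0},{"offset":[-0.0045,0.0195,0.01],"roll":0},{"offset":[-0.0045,0.0195,0.03],"roll":0},{"offset":[-0.008,0.035,0.03],"roll":0},{"offset":[-0.008,0.035,0.03],"roll":0},{"offset":[-0.008,0.035,0.01],"roll":0},{"offset":[0,0,0],"roll":0},{"offset":[0,0,0],"roll":0}]'
python3 v.py s15;python3 -c "
from h import *
p=snap('top','t15')
cv2.imwrite('pics/t15.png',cv2.resize(p[140:320,210:450],None,fx=3,fy=3,interpolation=2)[:,:,::-1])"
```

```text
time: 13.45
tcp_pos: [476.6, -309.4, 45.0]
tool_rot: [0.555, -0.552, 0.442, -0.438]
wrist_force: [-4.2, 9.1, 6.0]
width: 60.3
time: 14.2
tcp_pos: [443.4, -159.6, 149.6]
tool_rot: [0.556, -0.553, 0.438, -0.44]
wrist_force: [-0.1, -0.5, -0.3]
width: 60.2
t 14.2 board xy -129.8 12.2 tip z 127.6 jaw-boardY 0.005 F board 0.5 -0.2 -0.3 w 60.2 world [ 443.4 -159.6  149.6]
```

View pics/t15.png

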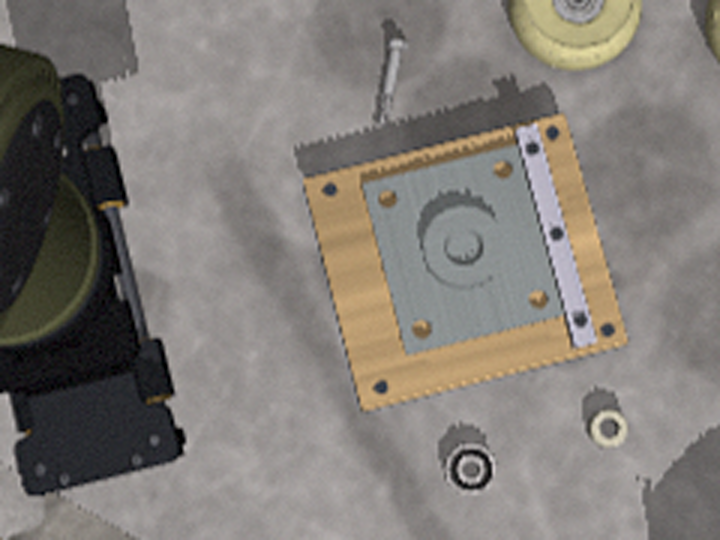

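View pics/s15.png

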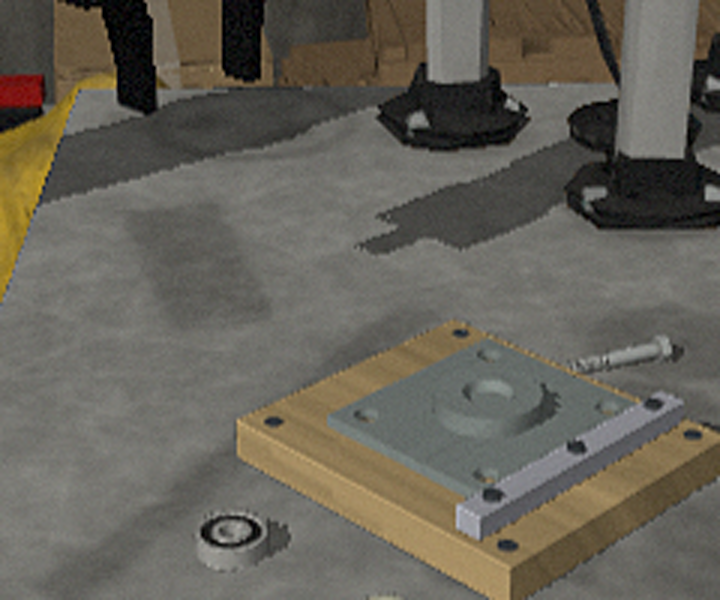

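The plate lies boss up with its edge at the bar: corners at crop px (362,179), (518,147), (564,316), (407,354). Bearing, bolt and sleeve look unmoved. A numeric check first, then hand-in.

```bash
python3 - <<'E'
from h import *
g=lambda c,z:[[(w-e)@X,(w-e)@Y] for w in [ray('top',u/3+210-.33,v/3+140-.33,z)[:2] for u,v in c]]
P=np.array(g([(362,179),(518,147),(564,316),(407,354)],27))
print(P.round(1),P.mean(0).round(1)); d=P[0]-P[3];print('ang',np.arctan2(-d[0],d[1]))
print('bar',np.round(g([(516,128),(575,347)],33),1),'bystanders',np.round(g([(470,468),(608,428),(397,45)],10),1))
E
echo
python3 - <<'E'
from h import *
import cv2
a=cv2.imread('pics/t1.png').astype(int);b=cv2.imread('pics/t15.png').astype(int)
d=abs(a-b).max(2)
for n,(x,y) in dict(bear=(470,468),sl=(608,428),bolt=(392,80)).items(): print(n,(d[y-25:y+25,x-25:x+25]>40).mean())
E
```

```text
[[ 35.8  64.6]
 [134.7  59.8]
 [134.3 -49.2]
 [ 35.2 -47.9]] [85.   6.8]
ang -0.00452527040550196
bar [[135.6  70.6]
 [134.7 -69.5]] bystanders [[  56.1 -124.9]
 [ 145.1 -122.1]
 [  80.2  146.7]]

bear 0.0
sl 0.0
bolt 0.0
```

```bash
python3 -c "
from h import *
print(manip.sign_off())"
```

```text
the job is handed in; nothing more can be done
None
```

I pushed the plate square against the board's near edge and raised its rear edge with finger pressure and friction. Then I tipped it past vertical so it dropped boss upward onto the board, and pushed it along to the stop bar. I handed the job in at about 14.3 s of the 54 s allowed. The hand-in reports no verdict.

The last top-camera check, taken with the gripper backed well clear, showed:

- **Rear edge:** within about 1 mm of the stop bar's face (134.5 mm measured against 135 mm).
- **Squareness:** about 0.005 rad off.
- **Centre:** about 7 mm from the board's middle line.
- **Bearing, bolt and sleeve:** no change in the before and after pictures.

Wrist force read between moves stayed at or below about 22 N. No check failed or disagreed. Positions are good to about 2 mm, the camera calibration's accuracy.

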